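# Close up a lever-arch file

### The arm

A 6-joint arm with a two-finger parallel gripper is mounted at the origin on the work surface. World frame = base frame: x ahead of the robot, y to its left, z up, the work surface at z = 0. Lengths are in mm, angles in rad, forces in N, time in s.
With the tool pointing down it reaches from about 350 to 975 mm from the base axis. Payload 17.4 kg.
Tool frame: the origin (TCP) lies midway between the tips of the shut fingers; the grasp point (between the pads) lies 19 mm behind it (r.hold_point_z is the distance from the TCP to the grasp point, in mm); z points along the fingers, y is the line along which they close (so a half turn about z gives the same grasp; the last joint's range is limited). The gripper opens to 85 mm and grips with 20 to 120 N. Pads are 22 mm wide; open, the fingers measure 114 mm over their backs; the gripper's body (76 mm by 85 mm) begins 54 mm behind the grasp point. The pads swing forward as they close: fully open they stand 13 mm farther back than shut.
Start: joints at [1.249, 0.116, 1.442, -0, 1.584, -0.038], TCP at [189.012, 648.002, 231.303] pointing down, gripper open.
Joint ranges: [-2.83, 2.83], [-0.83, 2.19], [0.07, 2.5], [-1.14, 4.28], [0.01, 3], [-2.97, 2.97]. Speed limits (rad/s): [1.89, 1.89, 2.22, 3.14, 3.14, 3.14].

### API

Orientations are given as a unit quaternion [w, x, y, z].
In Python, from bench import telemetry, snapshot, camera_model, workorder, r gives the robot as it stands.
- The arm moves only by the shell command python3 -m crank 'ROWS' [OPENING] [FORCE]. ROWS is JSON, a list of rows, each a list of 2 entries, a list of its own where there are three numbers: the shift along the tool's x, y, z in units of 0.5 m (1.0 is 0.5 m), then the turn, a rotation vector about the tool's x, y, z in units of 90 degrees (1.0 is 90 degrees). A call has 1 to 12 rows; each row is the pose to reach, as a shift and turn from the pose commanded when the call began, along the tool's axes at that moment; what a row does not reach only later rows make up. A row lasts 1/12 s, in which the tool goes at most 41.7 mm and 7.16 degrees, less where a joint would pass 70% of its speed; a pose out of reach is approached as far as the arm can. A call with a number of a shift or a turn outside -1 to 1 is refused whole. A call with a gripper value outside its range is refused whole. OPENING is the finger opening in mm, from 0 to 85.4, set as the call begins (- or left out, the last holds). The fingers move at their own pace and stop on an object; FORCE is the grip in N (left out, the last holds). Time passes only in rows, so rows that repeat a pose let the fingers close. It gives the time, the measured TCP pose, the force, the opening and the grip force at its end, in the units of the state.
- telemetry.get_state(): the state, without advancing time (a new reading comes with each control period).
- snapshot(name): name is "scene" or "top" or "wrist"; returns the picture (384x512x3 uint8, red, green, blue); there is no depth.
- camera_model(name): a dict with "mtx" (3x3 intrinsics, pixels), "world_from_camera" (4x4, takes a point from camera to world coordinates). Camera axes: x right, y up, looking along -z (the intrinsics and any distortion apply to the point x, -y, -z); pixel columns grow to the right and rows downward; lengths in mm; the calibration is good to about 2 mm. A picture is of the moment at which its call begins: read the wrist's pose just before it. camera_model takes no time and is no camera call; for the wrist camera it gives the pose at the moment of the call.
- workorder.close_job(): hands the job in; it is judged then, once.
The state is a dict: "t": time; "joints": joint angles; "dq": joint speeds; "joint_torque": joint torques, N m; "position": TCP position; "ee_rot": TCP orientation; "contact_force": force on the tool from outside, world axes, zero at the start; "wrist_torque": the same for the moment, N m; "grip_width": finger opening in mm; "grasp_force": force on a finger pad.
Only numpy, scipy, OpenCV 4.12 (cv2) and the standard library are available. Lean on these libraries where they do the work, as an engineer would, in place of code of your own. Each camera call takes 0.05 s, during which the arm holds its last target. There are 200 camera calls.

### The job

The lever-arch file lies open on the desk with papers on its posts. Close its mechanism: push the upright lever over and down past its stiff point until it snaps flat and the arches are locked shut, and press the black clamp bar all the way down onto the papers. Nothing needs gripping, only pushing with the fingers: do not lift, tip or drag the file, and leave the things lying on it and beside it where they are.

Things in the scene. Friction and masses are not known exactly. Their poses are not given: they have to be found in the camera images.
- file: Open A4 lever-arch file, navy, flat on the desk, loose, 1.8 kg. Origin: its underside below the mechanism. Own axes: x along the spine to the file's top (-159 to 159 mm), y from papers to spine and front cover, z up. Boards 3 mm: back y -223 to 61, spine 63 to 136, front 137 to 421. Base plate x -79 to 87, y -32 to 54, top z 4.5. Papers y -220 to -10, top z 26.5. Posts x +-40, y -22, top z 58
- lever_pivot (a point): Point on the lever's hinge axis, mid-width of the lever, at (5, 42, 19) mm in the file's axes; the axis is parallel to the file's y. The two thin ears that carry it are 23 mm wide overall and rise to z 25.5.
- lever_grip (a point): Middle of the pushed face of the black thumb grip (faces the file's foot while the lever stands, faces up once flat), 78 mm from the hinge axis. Lever: steel strip 15 mm wide, 2 mm thick with side flanges. Grip: 26 mm wide, 4 mm thick, from 66 to 99 mm (round end) from the axis, bent 7 degrees towards the pushed side.
- lever (a joint): Lever angle, rad. 0: start, held upright by its spring, leaning 0.175 back towards the file's foot (-x); grows as it swings to the file's top (+x) and down; 1.745: stop, flat along +x, 19 mm above the desk. Needs up to about 9 N at the grip (stiffest near 0.9), none at the dead point 1.55: let go short of that it springs back up, past that it snaps to 1.745 and stays.
- arches (a joint): Angle of the two wire arches (x -40 and +40, wire 4.4 mm), rad, driven by the lever in step. 0: open, leaning towards the spine (to y 58, z 70 mm in the file's axes). About 0.95: shut, upright from the base plate at y 14 and bent over onto the posts at y -22, top at z 71.
- bar_top (a point): Middle of the upper face of the black plastic clamp bar, 116 mm (along the file's x) by 20 mm by 4 mm, that sits across the papers threaded on both posts (y -22). Press here, between the posts.
- clamp_bar (a joint): How far the clamp bar has been pushed down the posts, m. 0: its top is 54.5 mm above the desk; 0.024: it lies on the papers, its top at 30.5 mm. At the start it reads 0 to 0.010; it slides stiffly (about 2.5 N) and stays where it is left.
- stapler: Black and blue stapler 140 x 36 x 60 mm standing on the front cover (bystander); origin under its middle.
- glue_stick: Yellow glue stick, 29 mm across, 93 mm tall, standing on the front cover (bystander); origin under its middle.
- tape_roll: Blue tape roll lying flat on the front cover, 72 mm across, 18 mm high (bystander); origin under its middle.
- sticky_notes: Yellow sticky-note pad 76 x 76 x 14 mm lying on the papers (bystander); origin under its middle.
- highlighter: Orange highlighter with black cap, 127 x 18 x 15 mm, lying on the papers (bystander); origin under it, 8 mm from its middle.
- mouse: Red and black computer mouse 104 x 60 x 36 mm on the desk right of the file (bystander); origin under its middle.
- phone: Black smartphone 150 x 72 x 9 mm lying on the desk right of the file (bystander); origin under its middle.

How it is judged:
By the outcome, as a careful person would: the job done as asked, in the order asked, and still so for the second after the job is handed in, with the robot touching nothing.
It also fails if it takes over 51 s, if anything falls off the work surface, if the arm or the gripper's body presses on something with over 40 N, if the wrist force passes 120 N, or if a joint passes its speed limit or range.

## Working session

There is one attempt and no reset: what is moved stays moved. The work goes in short steps, Python scripts to look and compute and a shell command to move; the robot and the scene stay as the last step left them, time stands still between calls to the robot, and variables do not carry over. Pictures are saved under pics/ and viewed, at most 10 in all, crops included, and the job is handed in when it is done.

```bash
ls; mkdir -p pics; python3 - <<'E'
from bench import telemetry, snapshot, camera_model, r
import cv2,numpy as np
for n in("scene","top"):
    im=snapshot(n)[:,:,::-1]
    cv2.imwrite(f"pics/{n}0.png",im)
    m=camera_model(n);print(n,m)
s=telemetry.get_state();print(s)
E
```

```text
pics
scene {'mtx': array([[446.53294353,   0.        , 255.46814903],
       [  0.        , 446.53294353, 197.51365877],
       [  0.        ,   0.        ,   1.        ]]), 'world_from_camera': array([[ 3.64635065e-01, -6.08224563e-01,  7.05056133e-01,
         1.40548716e+03],
       [ 9.31136843e-01,  2.34072734e-01, -2.79632142e-01,
        -3.91589220e+02],
       [ 5.04472038e-03,  7.58467426e-01,  6.51691426e-01,
         9.00181622e+02],
       [ 0.00000000e+00,  0.00000000e+00,  0.00000000e+00,
         1.00000000e+00]])}
top {'mtx': array([[431.16022603,   0.        , 253.94732148],
       [  0.        , 431.16022603, 188.60721205],
       [  0.        ,   0.        ,   1.        ]]), 'world_from_camera': array([[-2.46748269e-02,  9.87945254e-01, -1.52824498e-01,
         2.80889140e+02],
       [-9.99600894e-01, -2.64859117e-02, -9.82598904e-03,
        -4.42616812e+01],
       [-1.37552354e-02,  1.52521050e-01,  9.88204494e-01,
         1.64261149e+03],
       [ 0.00000000e+00,  0.00000000e+00,  0.00000000e+00,
         1.00000000e+00]])}
{'t': 0.1, 'joints': array([ 1.24921387e+00,  1.16428848e-01,  1.44221268e+00, -1.38256836e-05,
        1.58397884e+00, -3.77986603e-02]), 'dq': array([-8.71429165e-04,  2.52359664e-04, -7.97595583e-04, -1.11131934e-03,
        3.40916164e-05,  7.83487868e-04]), 'joint_torque': array([-2.21650218e-03, -7.33665061e+01, -6.33790398e+01, -2.26863658e-04,
        5.20388669e-03,  3.09344375e-05]), 'position': array([188.95082655, 647.83636305, 230.63335112]), 'ee_rot': array([-8.50374758e-05,  1.41416318e-01,  9.89950080e-01, -5.06815032e-04]), 'contact_force': array([-0.90790931, -0.36448488, -0.28536337]), 'wrist_torque': array([-0.01505282,  0.02539622,  0.01193372]), 'grasp_force': 0.0, 'grip_width': 85.14413837215106}
```

```bash
python3 -c "
import cv2
for n in('scene','top'): cv2.imwrite(f'pics/{n}0b.png',cv2.resize(cv2.imread(f'pics/{n}0.png'),(800,600),interpolation=cv2.INTER_CUBIC))"
```

```text
(no output)
```

View pics/scene0b.png

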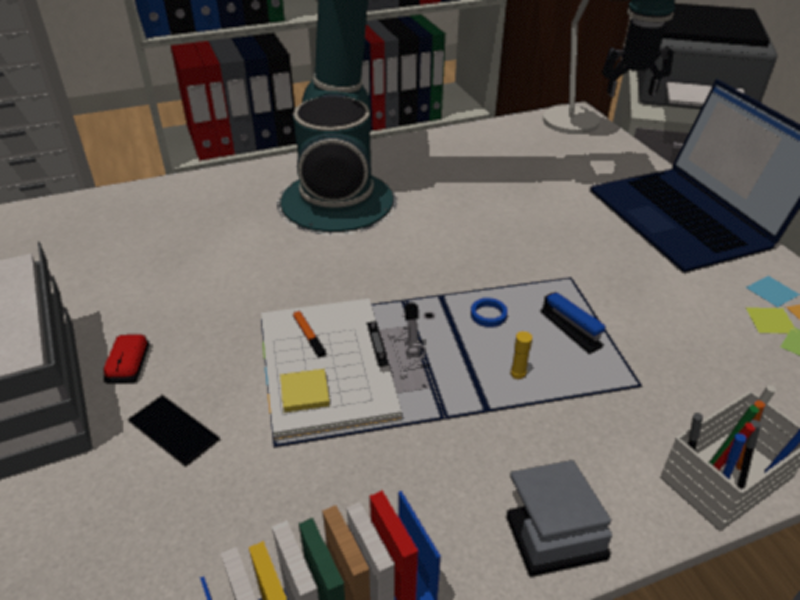

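View pics/top0b.png

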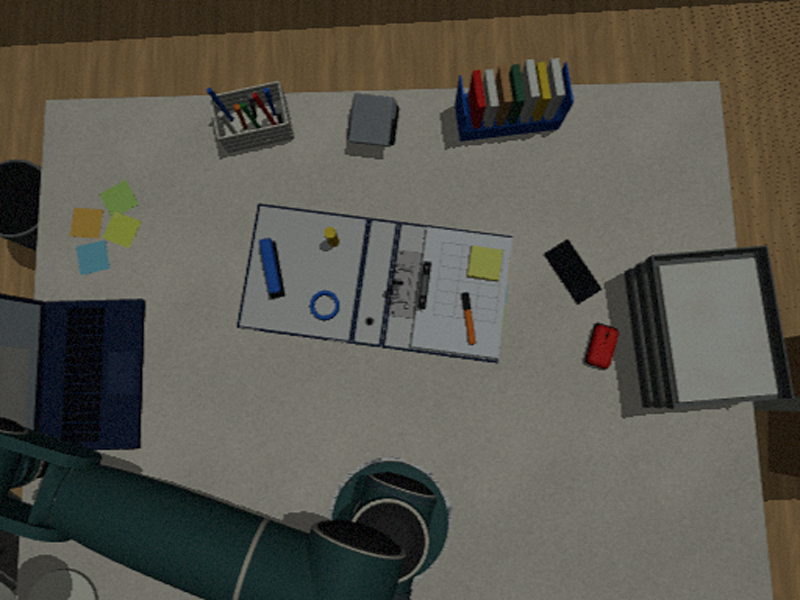

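The scene view shows the file with papers toward world -y. The black grip is at about (411,310) and the bar at about (377,343). The top view shows file corners near (259,204), (241,327), (513,237) and (498,361), with the mechanism near (405,285).

```bash
cat > h.py <<'E'
import cv2,numpy as np
from bench import telemetry, snapshot, camera_model
from scipy.spatial.transform import Rotation as R
def cast(n,uv,z,m=None):
    m=m or camera_model(n);K=m['mtx'];T=m['world_from_camera']
    uv=np.atleast_2d(np.float64(uv)); d=np.c_[uv,np.ones(len(uv))]@np.linalg.inv(K).T
    d=(d*[1,-1,-1])@T[:3,:3].T; o=T[:3,3]
    return o+d*((z-o[2])/d[:,2])[:,None]
def proj(n,P):
    m=camera_model(n);T=np.linalg.inv(m['world_from_camera'])
    p=np.atleast_2d(P)@T[:3,:3].T+T[:3,3]; p=(p*[1,-1,-1])@m['mtx'].T
    return p[:,:2]/p[:,2:]
E
python3 - <<'E'
from h import *
for n,box in(("top",(140,120,340,240)),("scene",(160,170,420,290))):
    im=cv2.imread(f"pics/{n}0.png").astype(int); b,g,r=im[...,0],im[...,1],im[...,2]
    m=((b-r>12)&(b<110)&(r<75)).astype(np.uint8); x0,y0,x1,y1=box
    k=np.zeros_like(m);k[y0:y1,x0:x1]=m[y0:y1,x0:x1]
    nc,l,st,_=cv2.connectedComponentsWithStats(k,connectivity=8)
    for i in range(1,nc):
        if st[i,4]>40: print(n,i,st[i])
    big=1+np.argmax(st[1:,4]); ys,xs=np.nonzero((l==big))
    w=cast(n,np.c_[xs,ys],3)[:,:2]
    print(n,cv2.minAreaRect(w.astype(np.float32)),cv2.boxPoints(cv2.minAreaRect(w.astype(np.float32))))
    cv2.imwrite(f"pics/m_{n}.png",k*255)
E
python3 -c "
import cv2,numpy as np
a=cv2.imread('pics/m_top.png')[120:240,140:340];b=cv2.imread('pics/m_scene.png')[170:290,160:420]
c=np.zeros((250,260,3),np.uint8);c[:120,:200]=a;c[125:245]=b;cv2.imwrite('pics/mm.png',cv2.resize(c,None,fx=2.3,fy=2.3))"
```

```text
top 10 [229 140   9  44 120]
top 28 [166 152  14  36 302]
top 29 [250 152   5  21  41]
top 37 [221 185  15  36 112]
top 39 [198 186  19  19 131]
top 49 [237 209  16  14  44]
top 51 [167 210  41   7  52]
top 54 [254 222  64  10  88]
top ((618.3245849609375, 287.331787109375), (140.43206787109375, 34.102874755859375), 10.801362991333008) [[546.1571  290.9223 ]
 [552.5481  257.42365]
 [690.49207 283.74127]
 [684.1011  317.23993]]
scene 2 [281 189  35  75 273]
scene 3 [349 188  39  27 164]
scene 7 [304 192  18   8  70]
scene 8 [301 199  24  10  89]
scene 19 [272 234  20  34 119]
scene ((579.1222534179688, 55.387107849121094), (24.275272369384766, 310.993896484375), 81.65948486328125) [[423.50928   65.93359 ]
 [731.214     20.822098]
 [734.7352    44.840622]
 [427.03052   89.95212 ]]
```

View pics/mm.png

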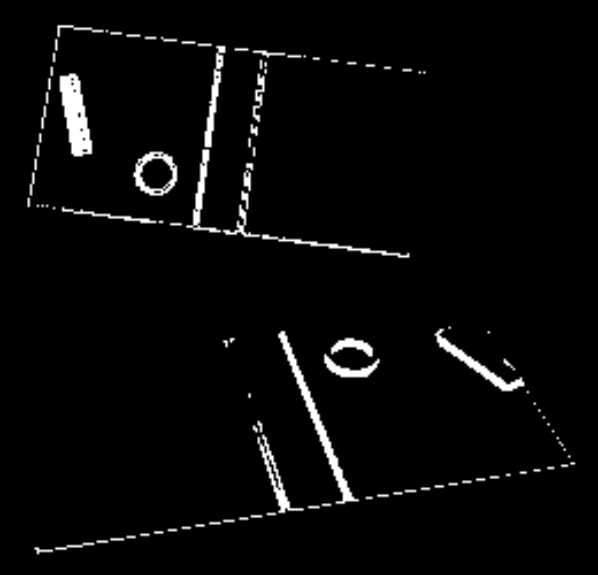

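```bash
python3 - <<'E'
from h import *
k=cv2.imread("pics/m_top.png",0);nc,l,st,_=cv2.connectedComponentsWithStats(k)
ys,xs=np.nonzero(k);w=cast("top",np.c_[xs,ys],3)[:,:2]
c,s,a=cv2.minAreaRect(w.astype(np.float32));print(c,s,a,cv2.boxPoints((c,s,a)))
# axes from long dir
B=cv2.boxPoints((c,s,a)); e=[B[1]-B[0],B[2]-B[1]]; L=max(e,key=np.linalg.norm); L=L/np.linalg.norm(L); L*=np.sign(L[1]); X=np.array([L[1],-L[0]])
u=w@X;v=w@L
ys_mid=(u.max()+u.min())/2; O=X*ys_mid+L*(v.max()-421)
print("yaw",np.arctan2(X[1],X[0]),"O",O)
# scene crease lines
def f2w(p): p=np.float64(p);return np.r_[O+X*p[0]+L*p[1],p[2]]
k=cv2.imread("pics/m_scene.png",0);nc,l,st,_=cv2.connectedComponentsWithStats(k)
ys,xs=np.nonzero(k);w=cast("scene",np.c_[xs,ys],3)[:,:2]
print("scene crease",[(round(x),round(y)) for x,y in zip(*np.percentile((w[l[ys,xs]==2]-O)@np.c_[X,L],[2,50,98],axis=0).T)] , "max x",np.percentile((w-O)@X,[97,99.5]),"max y",((w-O)@L).max())
out=[]
for n in("scene","top"):
    im=cv2.imread(f"pics/{n}0.png")
    th=-.175
    pts=[(5,42,19),(5+78*np.sin(th),42,19+78*np.cos(th)),(0,-22,50),(-40,-22,58),(40,-22,58),(159,421,3),(-159,421,3)]
    uv=proj(n,[f2w(p) for p in pts]);print(n,uv.round(1).tolist())
    x,y=uv[1].astype(int);x-=45;y-=30
    c=cv2.resize(im[y:y+90,x:x+90],None,fx=4.4,fy=4.4,interpolation=cv2.INTER_CUBIC)
    for p in uv: cv2.circle(c,tuple(int(q) for q in (p-[x,y]+.5)*4.4),3,(0,0,255),1)
    out.append(c)
cv2.imwrite("pics/chk.png",np.hstack(out)[:, :800])
E
```

```text
(569.9470825195312, 27.299072265625) (637.1771850585938, 315.91253662109375) 80.81531524658203 [[ 363.16373 -261.99234]
 [ 675.02594 -312.41745]
 [ 776.73047  316.59048]
 [ 464.86823  367.0156 ]]
yaw -0.16030303 O [553.60046326 -73.79937321]
scene crease [(-142, 132), (32, 137), (159, 142)] max x [159.94389094 160.30420253] max y 419.43461410855076
scene [[263.6, 223.4], [262.9, 199.9], [240.9, 217.4], [238.2, 205.9], [243.6, 225.2], [410.7, 246.0], [365.1, 176.2]]
top [[255.0, 180.0], [254.3, 180.0], [271.7, 182.1], [270.4, 192.3], [273.1, 171.3], [165.1, 129.9], [151.3, 209.5]]
```

View pics/chk.png

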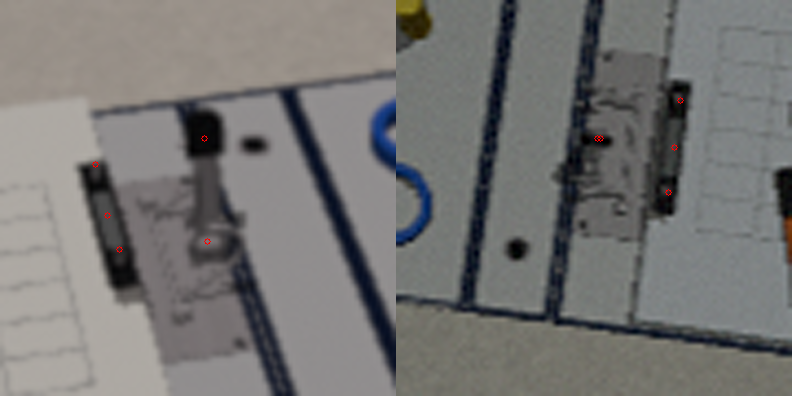

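Predicted lever and bar points land on the grip (crop (204,138)), the hinge and the bar within about 2 mm. I'll refine the yaw from the crease and edge lines, then work out the approach.

```bash
python3 - <<'E'
from h import *
O=np.array([553.6,-73.8])
for n,boxes in(("top",[(229,140,9,44)]),("scene",[(281,189,35,75)])):
    k=cv2.imread(f"pics/m_{n}.png",0)
    for x,y,w,h in boxes:
        j=np.zeros_like(k);j[y:y+h,x:x+w]=k[y:y+h,x:x+w];ys,xs=np.nonzero(j)
        W=cast(n,np.c_[xs,ys],2)[:,:2].astype(np.float32)
        v=cv2.fitLine(W,cv2.DIST_HUBER,0,.01,.01).ravel();print(n,"crease",v,np.arctan(v[1]/v[0]))
k=cv2.imread("pics/m_top.png",0);ys,xs=np.nonzero(k)
W=cast("top",np.c_[xs,ys],3)[:,:2]
for it,a in (("far",1),("near",-1)):
    yaw=-.14;
    for _ in range(4):
        X=np.array([np.cos(yaw),np.sin(yaw)]);u=(W-O)@X*a
        s=W[u>150].astype(np.float32);s=W[u>u.max()-8].astype(np.float32);v=cv2.fitLine(s,cv2.DIST_HUBER,0,.01,.01).ravel();yaw=np.arctan(-v[0]/v[1])
    print(it,yaw,len(s),v, "u",(v[2:]-O)@[np.cos(-.14),np.sin(-.14)])
E
```

```text
top crease [ 9.8774582e-01 -1.5607096e-01  6.3996490e+02  5.2813061e+01] -0.15671161
scene crease [ 9.7820908e-01 -2.0762232e-01  6.1784186e+02  5.5552296e+01] -0.20914368
far -0.15836677 116 [1.5770561e-01 9.8748618e-01 7.2998914e+02 4.0520477e+01] u 158.71070830068714
near -0.16040024 194 [1.5971331e-01 9.8716342e-01 4.1157990e+02 2.0212275e+01] u -153.74934534114846
```

```bash
cat >> h.py <<'E'
YAW=-.16;X=np.array([np.cos(YAW),np.sin(YAW)]);L=np.array([-np.sin(YAW),np.cos(YAW)])
O=np.array([553.6,-73.8])+L*1
def f2w(p): p=np.float64(p);return np.r_[O+X*p[0]+L*p[1],p[2]]
def w2f(P): return np.r_[(P[:2]-O)@X,(P[:2]-O)@L,P[2]]
def plan(*pts):
    s=telemetry.get_state();q=s['ee_rot'];Rt=R.from_quat(np.r_[q[1:],q[0]])
    Rg=R.from_matrix(np.array([[-X[0],L[0],0],[-X[1],L[1],0],[0,0,-1]]))
    print("turn",((Rt.inv()*Rg).as_rotvec()/(np.pi/2)).round(4))
    for p in pts: print(p,(Rt.inv().apply(f2w(p)-s['position'])/500).round(4))
    print("at",w2f(s['position']).round(1),"F",(s['contact_force']).round(1),s['t'])
E
python3 -c "
from h import *
plan((-60,42,231),(-60,42,150))"
```

```text
turn [-0.0007 -0.0001 -0.0788]
(-60, 42, 231) [-9.7450e-01 -1.1108e+00  4.0000e-04]
(-60, 42, 150) [-0.9745 -1.1107  0.1624]
at [-475.   653.3  230.6] F [-0.9 -0.4 -0.3] 0.1
```

```bash
M=python3\ -m\ crank; $M '[[[-0.65,-0.74,0],[0,0,-0.079]],[[-0.65,-0.74,0],[0,0,-0.079]],[[-0.65,-0.74,0],[0,0,-0.079]],[[-0.65,-0.74,0],[0,0,-0.079]],[[-0.65,-0.74,0],[0,0,-0.079]],[[-0.65,-0.74,0],[0,0,-0.079]],[[-0.65,-0.74,0],[0,0,-0.079]],[[-0.65,-0.74,0],[0,0,-0.079]],[[-0.65,-0.74,0],[0,0,-0.079]],[[-0.65,-0.74,0],[0,0,-0.079]],[[-0.65,-0.74,0],[0,0,-0.079]],[[-0.65,-0.74,0],[0,0,-0.079]]]' 0 40
python3 -c "
from h import *
plan((-60,42,231),(-60,42,150))"
```

```text
t: 1.1
position: [397.8, 199.4, 231.3]
ee_rot: [0.0, 0.08, 0.997, -0.0]
contact_force: [0.6, -0.2, -0.5]
grip_width: 0.0
grasp_force: 0.0
turn [-0.0001  0.0003 -0.0001]
(-60, 42, 231) [-0.2747 -0.4036  0.0007]
(-60, 42, 150) [-0.2746 -0.4036  0.1627]
at [-197.3  243.8  231.3] F [ 0.6 -0.2 -0.5] 1.1
```

```bash
python3 -m crank '[[[-0.275,-0.404,0],[0,0,0]],[[-0.275,-0.404,0],[0,0,0]],[[-0.275,-0.404,0],[0,0,0]],[[-0.275,-0.404,0],[0,0,0]],[[-0.275,-0.404,0],[0,0,0]],[[-0.275,-0.404,0],[0,0,0]],[[-0.275,-0.404,0],[0,0,0]],[[-0.275,-0.404,0.1],[0,0,0]],[[-0.275,-0.404,0.16],[0,0,0]],[[-0.275,-0.404,0.16],[0,0,0]],[[-0.275,-0.404,0.16],[0,0,0]]]'
python3 - <<'E'
from h import *
plan((-60,42,100),(-30,42,100))
for n in("scene","wrist"): cv2.imwrite(f"pics/{n}1.png",snapshot(n)[:,:,::-1])
th=-.175
P=[f2w(p) for p in [(5+78*np.sin(th),42,19+78*np.cos(th)),(5,42,19)]]
uv=proj("scene",P);print(uv)
a=cv2.imread("pics/scene1.png");b=cv2.imread("pics/wrist1.png");x,y=uv[0].astype(int)-[50,50]
a=cv2.resize(a[y:y+100,x:x+100],(400,400),interpolation=cv2.INTER_CUBIC)
uw=proj("wrist",P);print(uw)
for p in uw: cv2.circle(b,tuple(int(i) for i in p),3,(0,0,255),1)
c=np.zeros((400,800,3),np.uint8);c[:,:400]=a;c[:300,400:]=cv2.resize(b,(400,300));cv2.imwrite("pics/v1.png",c)
E
```

```text
t: 2.02
position: [500.2, -19.3, 150.5]
ee_rot: [-0.002, 0.08, 0.997, 0.0]
contact_force: [0.1, 0.2, 1.0]
grip_width: -0.3
grasp_force: 0.0
turn [-0.0001 -0.0022  0.0003]
(-60, 42, 100) [-0.0032 -0.0046  0.101 ]
(-30, 42, 100) [-0.0632 -0.0046  0.1008]
at [-61.4  44.3 150.5] F [0.1 0.2 1. ] 2.0167
[[263.2660984  199.81501655]
 [263.896227   223.3247734 ]]
[[251.65442537 275.22040413]
 [252.59298307 243.39669797]]
```

View pics/v1.png

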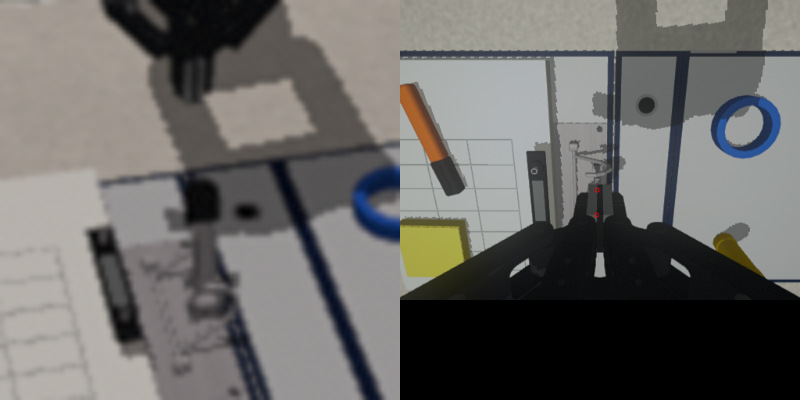

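The wrist view shows the fingers lined up on the lever in y. Next: descend behind the grip.

```bash
python3 -m crank '[[[0,-0.002,0.087],[0,0,0]],[[0,-0.003,0.087],[0,0,0]],[[-0.04,-0.003,0.087],[0,0,0]],[[-0.062,-0.003,0.087],[0,0,0]],[[-0.062,-0.003,0.087],[0,0,0]],[[-0.062,-0.003,0.087],[0,0,0]]]'
python3 - <<'E'
from h import *
plan((-8,43,107),(9.5,43,105.6),(26.4,43,100.8),(42,43,92.8),(55.7,43,81.7),(67,43,68.2),(73.5,43,56.8),(78.3,43,44.5),(80.4,43,36),(81.4,43,30))
E
```

```text
t: 2.62
position: [532.0, -25.8, 109.9]
ee_rot: [0.001, 0.08, 0.997, 0.0]
contact_force: [-1.2, -0.7, -0.7]
grip_width: -0.0
grasp_force: 0.0
turn [0.0001 0.0008 0.0003]
(-8, 43, 107) [-0.0419  0.0001  0.0058]
(9.5, 43, 105.6) [-0.0769  0.0001  0.0086]
(26.4, 43, 100.8) [-1.107e-01  1.000e-04  1.830e-02]
(42, 43, 92.8) [-1.418e-01  1.000e-04  3.430e-02]
(55.7, 43, 81.7) [-1.692e-01  1.000e-04  5.650e-02]
(67, 43, 68.2) [-1.918e-01  1.000e-04  8.360e-02]
(73.5, 43, 56.8) [-2.047e-01  1.000e-04  1.064e-01]
(78.3, 43, 44.5) [-2.143e-01  1.000e-04  1.310e-01]
(80.4, 43, 36) [-2.185e-01  1.000e-04  1.480e-01]
(81.4, 43, 30) [-0.2205  0.      0.16  ]
at [-28.9  42.9 109.9] F [-1.2 -0.7 -0.7] 2.6167
```

```bash
python3 -m crank '[[[-0.02,0,0],[0,0,0]],[[-0.042,0,0.001],[0,0,0]],[[-0.06,0,0.002],[0,0,0]],[[-0.077,0,0.004],[0,0,0]],[[-0.094,0,0.008],[0,0,0]],[[-0.11,0,0.014],[0,0,0]],[[-0.11,0,0.014],[0,0,0]],[[-0.11,0,0.014],[0,0,0]]]'
python3 - <<'E'
from h import *
plan((42,43,92.8),(55.7,43,81.7),(67,43,68.2),(73.5,43,56.8),(78.3,43,44.5),(80.4,43,36),(81.4,43,30))
cv2.imwrite("pics/s2.png",cv2.resize(snapshot("scene")[150:250,200:330,::-1],(780,600),interpolation=cv2.INTER_CUBIC))
E
```

```text
t: 3.28
position: [586.2, -34.7, 100.7]
ee_rot: [-0.0, 0.08, 0.997, 0.0]
contact_force: [-4.0, 0.6, 4.1]
grip_width: 0.1
grasp_force: 2.5
turn [-0.     -0.0003  0.0002]
(42, 43, 92.8) [-0.0321  0.0004  0.0157]
(55.7, 43, 81.7) [-0.0595  0.0004  0.0379]
(67, 43, 68.2) [-0.0821  0.0004  0.0649]
(73.5, 43, 56.8) [-0.0951  0.0004  0.0877]
(78.3, 43, 44.5) [-0.1047  0.0004  0.1123]
(80.4, 43, 36) [-0.1089  0.0004  0.1293]
(81.4, 43, 30) [-0.1109  0.0004  0.1413]
at [ 26.   42.8 100.7] F [-4.   0.6  4.1] 3.2833
```

View pics/s2.png

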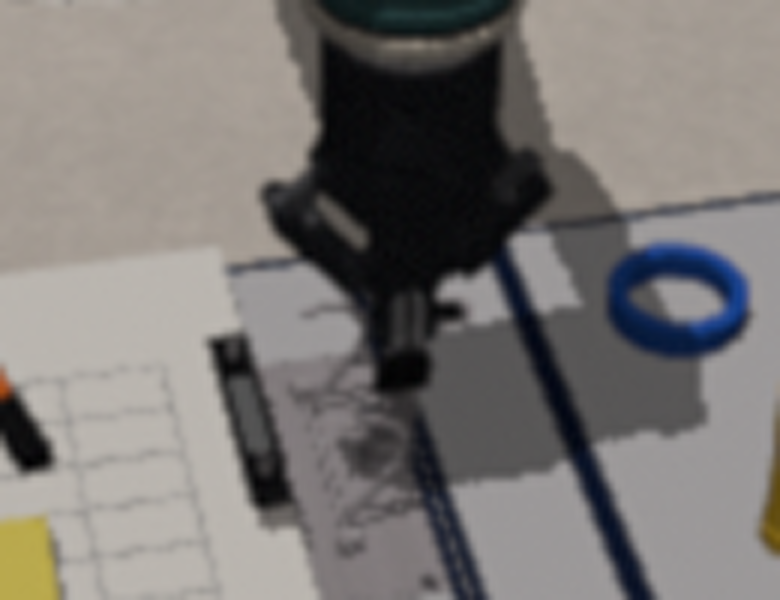

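The picture shows the grip at (400,370) under the fingertip, swinging over with the arches moving. I'll continue along the arc.

```bash
python3 -m crank '[[[-0.017,0,0.007],[0,0,0]],[[-0.032,0,0.016],[0,0,0]],[[-0.046,0,0.026],[0,0,0]],[[-0.06,0,0.038],[0,0,0]],[[-0.071,0,0.051],[0,0,0]],[[-0.082,0,0.065],[0,0,0]],[[-0.089,0,0.076],[0,0,0]],[[-0.095,0,0.088],[0,0,0]],[[-0.095,0,0.088],[0,0,0]]]'
python3 - <<'E'
from h import *
plan((73.5,43,56.8),(78.3,43,44.5),(80.4,43,36),(81.4,43,30))
E
```

```text
t: 4.08
position: [633.2, -42.3, 56.0]
ee_rot: [0.0, 0.08, 0.997, -0.0]
contact_force: [-0.4, -1.2, 3.5]
grip_width: 0.1
grasp_force: 1.4
turn [-0.0001  0.      0.0002]
(73.5, 43, 56.8) [ 0.0001  0.0005 -0.0016]
(78.3, 43, 44.5) [-0.0095  0.0005  0.023 ]
(80.4, 43, 36) [-0.0137  0.0005  0.04  ]
(81.4, 43, 30) [-0.0157  0.0005  0.052 ]
at [73.5 42.7 56. ] F [-0.4 -1.2  3.5] 4.0833
```

```bash
python3 -m crank '[[[-0.005,0,0.012],[0,0,0]],[[-0.009,0,0.023],[0,0,0]],[[-0.012,0,0.032],[0,0,0]],[[-0.014,0,0.04],[0,0,0]],[[-0.015,0,0.047],[0,0,0]],[[-0.015,0,0.054],[0,0,0]],[[-0.015,0,0.054],[0,0,0]],[[-0.015,0,0.054],[0,0,0]]]'
python3 - <<'E'
from h import *
plan((80,43,22),(80,43,110))
E
```

```text
t: 4.75
position: [639.8, -43.4, 29.6]
ee_rot: [-0.0, 0.08, 0.997, 0.0]
contact_force: [-0.3, -0.7, -0.5]
grip_width: 0.0
grasp_force: 0.0
turn [-0.     -0.0003  0.0002]
(80, 43, 22) [0.0006 0.0004 0.0151]
(80, 43, 110) [ 0.0006  0.0004 -0.1609]
at [80.3 42.8 29.6] F [-0.3 -0.7 -0.5] 4.75
```

```bash
python3 -m crank '[[[0,0,-0.08],[0,0,0]],[[0,0,-0.16],[0,0,0]],[[0,0,-0.2],[0,0,0]],[[0.06,-0.04,-0.2],[0,0,0]],[[0.12,-0.09,-0.2],[0,0,0]],[[0.16,-0.13,-0.2],[0,0,0]],[[0.16,-0.13,-0.2],[0,0,0]],[[0.16,-0.13,-0.2],[0,0,0]]]'
python3 - <<'E'
from h import *
plan((0,-22,70),(0,-22,56),(0,-22,30))
for n in("scene","wrist"): cv2.imwrite(f"pics/{n}3.png",snapshot(n)[:,:,::-1])
a=cv2.resize(cv2.imread("pics/scene3.png")[150:250,200:300],(400,400),interpolation=cv2.INTER_CUBIC)
P=[f2w(p) for p in [(0,-22,45),(-40,-22,58),(40,-22,58)]]
b=cv2.imread("pics/wrist3.png")
for p in proj("wrist",P): cv2.circle(b,tuple(int(i) for i in p),3,(0,0,255),1)
c=np.zeros((400,800,3),np.uint8);c[:,:400]=a;c[:,400:]=cv2.resize(b[:260,126:386],(400,400));cv2.imwrite("pics/v3.png",c)
E
```

```text
t: 5.42
position: [550.2, -95.5, 130.7]
ee_rot: [0.001, 0.081, 0.997, -0.0]
contact_force: [0.3, 0.7, 1.3]
grip_width: 0.3
grasp_force: 0.0
turn [-0.      0.001  -0.0008]
(0, -22, 70) [0.0004 0.0019 0.1213]
(0, -22, 56) [0.0005 0.0019 0.1493]
(0, -22, 30) [0.0005 0.0019 0.2013]
at [ 1.000e-01 -2.300e+01  1.307e+02] F [0.3 0.7 1.3] 5.4167
```

View pics/v3.png

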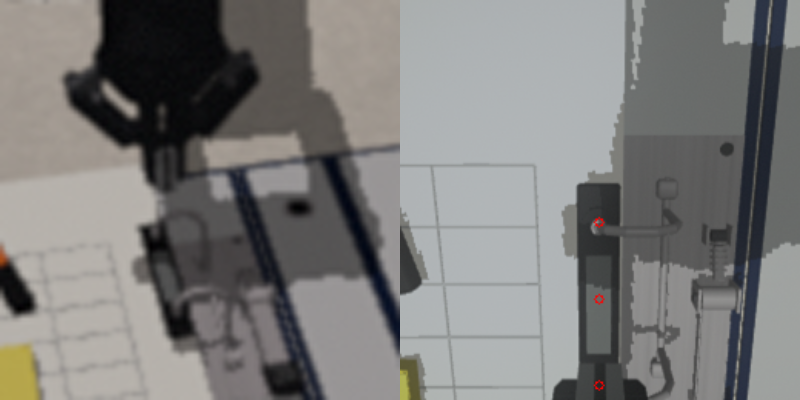

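The arches are shut on the posts and the lever lies flat (grip at (285,375) in the left crop). The bar centre matches the prediction at (600,300). Next: press the bar.

```bash
python3 -m crank '[[[0,0.001,0.07],[0,0,0]],[[0,0.001,0.13],[0,0,0]],[[0,0.001,0.15],[0,0,0]],[[0,0.001,0.16],[0,0,0]],[[0,0.001,0.17],[0,0,0]],[[0,0.001,0.18],[0,0,0]],[[0,0.001,0.188],[0,0,0]],[[0,0.001,0.194],[0,0,0]],[[0,0.001,0.197],[0,0,0]],[[0,0.001,0.197],[0,0,0]]]'
python3 -c "
from h import *
plan((0,-22,30))"
```

```text
t: 6.35
position: [551.0, -94.5, 31.5]
ee_rot: [0.0, 0.08, 0.997, -0.0]
contact_force: [-0.3, -0.7, -0.4]
grip_width: 0.1
grasp_force: 0.0
turn [-0.0001  0.0004  0.0001]
(0, -22, 30) [ 0.0014 -0.0004  0.003 ]
at [  0.7 -21.8  31.5] F [-0.3 -0.7 -0.4] 6.35
```

```bash
for i in 1; do python3 -m crank '[[[0,0,0.002],[0,0,0]],[[0,0,0.003],[0,0,0]],[[0,0,0.004],[0,0,0]],[[0,0,0.004],[0,0,0]]]'; done
```

```text
t: 6.68
position: [551.0, -94.5, 30.4]
ee_rot: [0.0, 0.08, 0.997, -0.0]
contact_force: [-4.6, 0.9, 11.6]
grip_width: 0.3
grasp_force: 6.1
```

```bash
python3 -m crank '[[[0,0,0.001],[0,0,0]],[[0,0,0.001],[0,0,0]]]'; python3 -m crank '[[[0,0,-0.02],[0,0,0]],[[0,0,-0.1],[0,0,0]],[[0,0,-0.18],[0,0,0]],[[0.05,0,-0.25],[0,0,0]],[[0.1,0,-0.3],[0,0,0]],[[0.16,0,-0.3],[0,0,0]],[[0.22,0,-0.3],[0,0,0]],[[0.28,0,-0.3],[0,0,0]],[[0.28,0,-0.3],[0,0,0]],[[0.28,0,-0.3],[0,0,0]]]'
python3 - <<'E'
from h import *
a=snapshot("scene")[...,::-1]; cv2.imwrite("pics/scene4.png",a)
cv2.imwrite("pics/v4.png",cv2.resize(a[160:300,150:420],(800,415),interpolation=cv2.INTER_CUBIC))
E
```

```text
t: 6.85
position: [551.1, -94.5, 30.4]
ee_rot: [0.0, 0.08, 0.997, -0.0]
contact_force: [-7.2, 1.9, 16.8]
grip_width: -0.1
grasp_force: 8.9
t: 7.68
position: [412.0, -72.1, 179.7]
ee_rot: [0.001, 0.08, 0.997, -0.0]
contact_force: [0.1, -0.7, -0.0]
grip_width: -0.1
grasp_force: 0.0
```

View pics/v4.png

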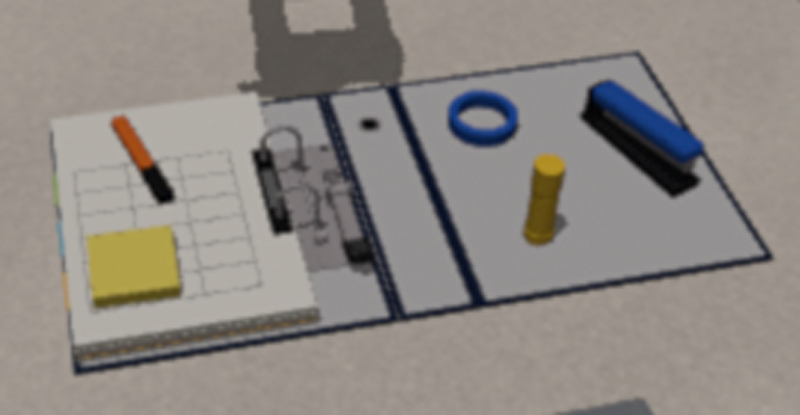

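The picture shows the lever flat (grip at (357,250)), the arches shut, the bar down on the papers (270,190), and the file and bystanders where they were.

```bash
python3 -c "
from bench import workorder
print(workorder.close_job())"
```

```text
the job is handed in; nothing more can be done
None
```

The lever is snapped flat with the arches locked shut, the clamp bar is pressed fully down onto the papers, nothing else looks moved in the last picture, and the job is handed in; the verdict was not shown.

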